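# Lay out the bench for striking a medal

## Task

Set the goldsmith's bench up for striking a medal: first stand the square steel die on the middle of the flat steel bench block, its sides parallel to the block's, then lay the round brass blank flat on the middle of the die. Stand the punch upright on the bench midway between the bench block and the wooden bur stand, and the round tin flat midway between the bench block and the pitch bowl, both in line with the things they stand between. Leave the jar and the white stone box where they are.

Things in the scene. Friction and masses are not known exactly. Their poses are not given: they have to be found in the camera images.
- die: Loose square steel die, 44 x 44 x 30 mm high, about 0.45 kg, a dark round engraved face on its top. Starts upright on the bench in the far row of four loose things, at any yaw. Origin: centre of its underside; x and y square to its sides, z up.
- blank: Loose round brass medal blank, 36 mm in diameter, 8 mm thick, about 70 g, lying flat on the bench in the far row. Origin: centre of its underside, z up.
- punch: Loose steel striking punch standing upright on its wide face in the far row: foot 36 mm in diameter and 12 mm high, tapering up to 18 mm height into a plain shank 24 mm in diameter, whole height 75 mm, about 0.28 kg. Origin: centre of its underside, z up.
- tin: Loose closed round aluminium tin, 50 mm in diameter, 24 mm high, about 70 g, flat on the bench in the far row. Origin: centre of its underside, z up.
- bench_block: Fixed flat steel bench block, 90 x 90 x 30 mm high, in the middle of the near row, with the bur stand on one side of it and the pitch bowl on the other. Origin: centre of its underside; z up, x and y square to its sides; y runs along the line through the bur stand, the block and the pitch bowl. Its yaw is within 0.2 rad of the robot's axes.
- bur_stand: Fixed square wooden bur stand, 80 x 80 x 28 mm high, nine thin steel burs upright in it up to 55 mm above the bench. Stands to the left or the right of the bench block, centre 195 to 205 mm from the block's centre. Origin: centre of its underside, z up.
- pitch_bowl: Fixed round iron pitch bowl, 90 mm in diameter, 48 mm high, filled with black pitch. On the other side of the bench block from the bur stand, centre 195 to 205 mm from the block's centre. Origin: centre of its underside, z up.
- jar: Bystander: small glass jar with a steel cap, 48 mm in diameter, 60 mm high, loose, at the left. Origin: centre of its underside.
- stone_box: Bystander: white closed stone box, 50 x 40 x 22 mm high, loose, at the right. Origin: centre of its underside.
Not all that is in view belongs to the job. Leave any blue, pink or red look-alike of the bench_block alone.

How it is judged:
By the outcome, as a careful person would: the job done as asked, in the order asked, and still so for the second after the job is handed in, with the robot touching nothing.
It also fails if it takes over 96 s, if anything falls off the work surface, if the arm or the gripper's body presses on something with over 40 N, if the wrist force passes 120 N, or if a joint passes its speed limit or range.

## Robot

A 7-joint arm with a two-finger parallel gripper is mounted at the origin on the work surface. World frame = base frame: x ahead of the robot, y to its left, z up, the work surface at z = 0. Lengths are in m, angles in degrees, forces in N, time in s.
With the tool pointing down it reaches from about 0.425 to 0.8 m from the base axis. Payload 8.3 kg.
Tool frame: the origin (TCP) lies at the very end of the fingers, on their centre line; the grasp point (between the pads) lies 19 mm behind it; z points along the fingers, y is the direction in which the jaws open and shut (so a half turn about z gives the same grasp; the last joint's range is limited). The gripper opens to 85 mm and grips with 20 to 120 N. Pads are 22 mm wide; open, the fingers measure 114 mm over their backs; the gripper's body (76 mm by 85 mm) begins 54 mm behind the grasp point. The pads swing forward as they close: fully open they stand 13 mm farther back than shut.
Start: joints at [-77.859, 21.967, 0.94, 78.501, -0.361, 79.538, -2.664], TCP at [0.17, 0.602, 0.231] pointing down, gripper open.
Joint ranges: [-169.22, 169.22], [-14.56, 117.87], [-87.37, 89.26], [10.42, 133.3], [-82.24, 262.24], [0.94, 117.77], [-172.7, 172.7]. Speed limits (degrees/s): [136.94, 136.94, 172.46, 172.46, 180, 180, 180].

## Interface

Orientations are given as [roll, pitch, yaw] about the fixed x, y, z axes, in that order (R = Rz(yaw) Ry(pitch) Rx(roll)).
In Python, from station import robot gives the robot as it stands.
- The arm moves only by the tool carry_out, never from a script. Its arguments are lists of equal length, an entry for each row: "fingers": the finger opening in cm, from 0 to 8.54; "xyz": the shift along the tool's x, y, z in cm, a list of three; "dr": the turn, a rotation vector about the tool's x, y, z in rad, a list of three. A call has 1 to 12 rows; each row is the pose to reach, as a shift and turn from the pose commanded when the call began, along the tool's axes at that moment; what a row does not reach only later rows make up. A row lasts 1/10 s, in which the tool goes at most 50 mm and 8.59 degrees, less where a joint would pass 70% of its speed; a pose out of reach is approached as far as the arm can. A call with a gripper value outside its range is refused whole. The fingers move at their own pace and stop on an object; "newtons" is the grip in N (left out, the last holds). Time passes only in rows, so rows that repeat a pose let the fingers close. It gives the time, the measured TCP pose, the force and the opening at its end, in the units of the state.
- robot.state(): the state, without advancing time (a new reading comes with each control period).
- robot.get_image(name): name is "side" or "top"; returns the picture (400x640x3 uint8, red, green, blue); there is no depth.
- robot.camera_info(name): a dict with "mtx" (3x3 intrinsics, pixels), "R" (3x3) and "t" (3): a world point X has camera coordinates R X + t. Camera axes: x right, y down, z forward; pixel columns grow to the right and rows downward; lengths in m; the calibration is good to about 2 mm. A picture is of the moment at which its call begins. camera_info takes no time and is no camera call.
- robot.close_job(): hands the job in, once; it reports no verdict.
The state is a dict: "t": time; "joints": joint angles; "dq": joint speeds; "joint_torque": joint torques, N m; "position": TCP position; "ee_rot": TCP orientation; "contact_force": force on the tool from outside, world axes, zero at the start; "torque": the same for the moment, N m; "width": finger opening in m.
Only numpy, scipy, OpenCV 4.12 (cv2) and the standard library are available. Lean on these libraries where they do the work, as an engineer would, in place of code of your own. Each camera call takes 0.05 s, during which the arm holds its last target. There are 200 camera calls.

## Working session

There is one attempt and no reset: what is moved stays moved. The work goes in short steps, Python scripts to look and compute and a tool call to move; the robot and the scene stay as the last step left them, time stands still between calls to the robot, and variables do not carry over. Pictures are saved under pics/ and viewed, about 12 in all and at most 16, crops included, and the job is handed in when it is done.

Besides the shell and the picture viewer there is one more tool, called after "Emit:" in YAML: its name, and indented under it one key for each argument. carry_out: Moves the arm, as the interface text tells. Its arguments: {"type":"object","properties":{"fingers":{"type":"array","items":{"type":"number"}},"xyz":{"type":"array","items":{"type":"array","items":{"type":"number"}}},"dr":{"type":"array","items":{"type":"array","items":{"type":"number"}}},"newtons":{"type":"number"}},"required":["fingers","xyz","dr"]}

```bash
ls; mkdir -p pics
python3 - <<'E'
from station import robot
import cv2,numpy as np
np.set_printoptions(precision=4,suppress=True)
for n in("side","top"):
    im=robot.get_image(n); cv2.imwrite(f"pics/{n}0.png",im[:,:,::-1]); c=robot.camera_info(n)
    print(n,c["mtx"],c["R"],c["t"],"cam",-np.array(c["R"]).T@c["t"])
print(robot.state())
E
```

```text
pics
side [[370.1008   0.     321.254 ]
 [  0.     370.1008 196.9543]
 [  0.       0.       1.    ]] [[ 0.7384 -0.6742  0.0158]
 [-0.4852 -0.5473 -0.6819]
 [ 0.4684  0.4959 -0.7313]] [-0.3707  0.2642  0.6253] cam [ 0.109  -0.4154  0.6433]
top [[454.7147   0.     313.8441]
 [  0.     454.7147 193.4899]
 [  0.       0.       1.    ]] [[ 0.0122 -0.9998  0.0171]
 [-0.9835 -0.0151 -0.1802]
 [ 0.1804 -0.0146 -0.9835]] [-0.011   0.4888  1.244 ] cam [0.2564 0.0145 1.3117]
{'t': 0.1, 'joints': array([-77.8577,  22.0126,   0.9377,  78.5569,  -0.3617,  79.5397,
        -2.6645]), 'dq': array([-0.121 , -0.0145, -0.0163, -0.2263,  0.0607, -0.0349,  0.0146]), 'joint_torque': array([  0.0048, -62.9134,   0.8485, -37.2758,   0.0168,   0.0104,
        -0.    ]), 'position': array([0.1694, 0.6011, 0.2303]), 'ee_rot': array([-179.8937,    0.0009,  164.2574]), 'contact_force': array([-0.2081, -0.8551, -0.7115]), 'torque': array([ 0.0295, -0.0316,  0.0011]), 'width': 0.0855287766060769}
```

View pics/top0.png

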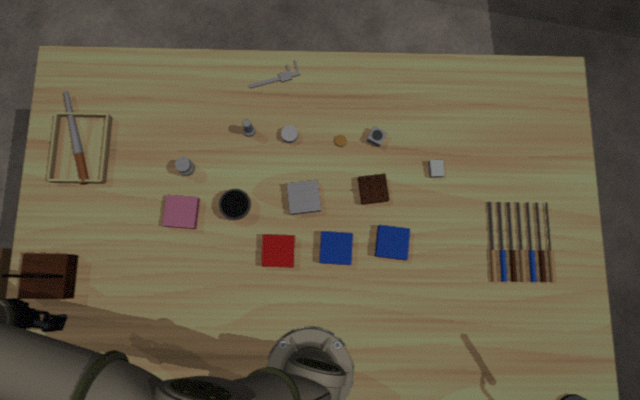

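View pics/side0.png

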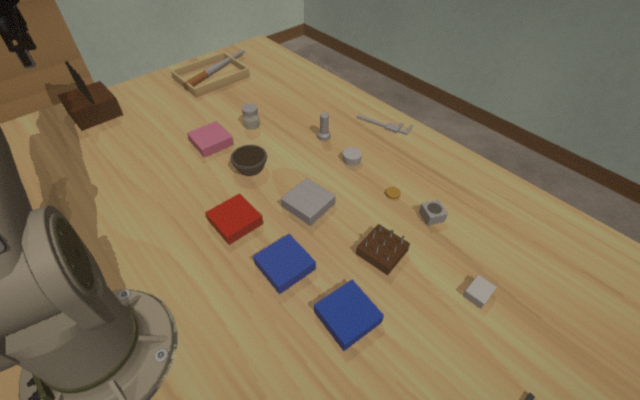

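```bash
cat > h.py <<'E'
import cv2,numpy as np
from station import robot
np.set_printoptions(precision=4,suppress=True)
C={n:robot.camera_info(n) for n in("side","top")}
def ray(n,uv,z):
    c=C[n];R=np.array(c["R"]);o=-R.T@np.array(c["t"])
    d=R.T@np.linalg.inv(c["mtx"])@np.array([uv[0],uv[1],1.]);return (o+d*(z-o[2])/d[2])
def proj(n,X):
    c=C[n];p=np.array(c["mtx"])@(np.array(c["R"])@X+c["t"]);return p[:2]/p[2]
def up(im,x0,y0,w,h,k): return cv2.resize(im[y0:y0+h,x0:x0+w],None,fx=k,fy=k,interpolation=cv2.INTER_CUBIC)
E
python3 - <<'E'
from h import *
t=cv2.imread("pics/top0.png");s=cv2.imread("pics/side0.png")
a=up(t,160,110,300,110,2.6);b=up(s,200,90,300,220,2.6)
g=lambda x:np.clip(255*(x/255.)**.7,0,255).astype(np.uint8)
cv2.imwrite("pics/t1.png",g(a));cv2.imwrite("pics/s1.png",g(b))
H=cv2.cvtColor(t,cv2.COLOR_BGR2HSV);H2=cv2.cvtColor(s,cv2.COLOR_BGR2HSV)
for n,I,P in(("top",H,[(303,196),(373,189),(235,204),(248,125),(250,132),(289,133),(340,141),(376,136),(184,166),(437,169),(320,165)]),("side",H2,[(309,200),(382,248),(249,155),(324,120),(351,157),(393,193),(433,210),(350,180)])):
    print(n,[tuple(int(v) for v in I[y,x]) for x,y in P])
E
```

```text
top [(15, 5, 108), (13, 168, 47), (130, 33, 23), (105, 5, 97), (160, 11, 70), (10, 6, 119), (18, 155, 115), (75, 22, 47), (165, 5, 107), (60, 6, 134), (24, 80, 130)]
side [(16, 24, 140), (13, 151, 88), (20, 88, 61), (15, 32, 112), (12, 22, 154), (19, 169, 146), (16, 56, 87), (19, 103, 161)]
```

View pics/t1.png

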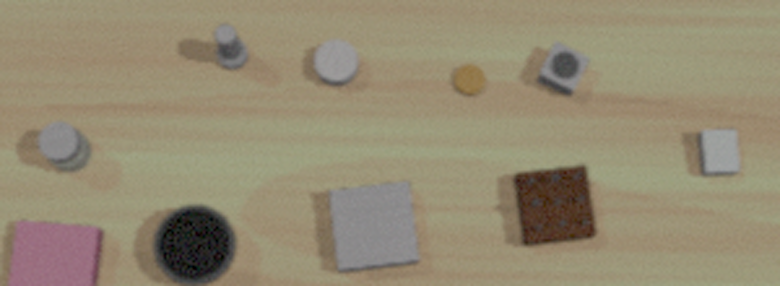

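View pics/s1.png

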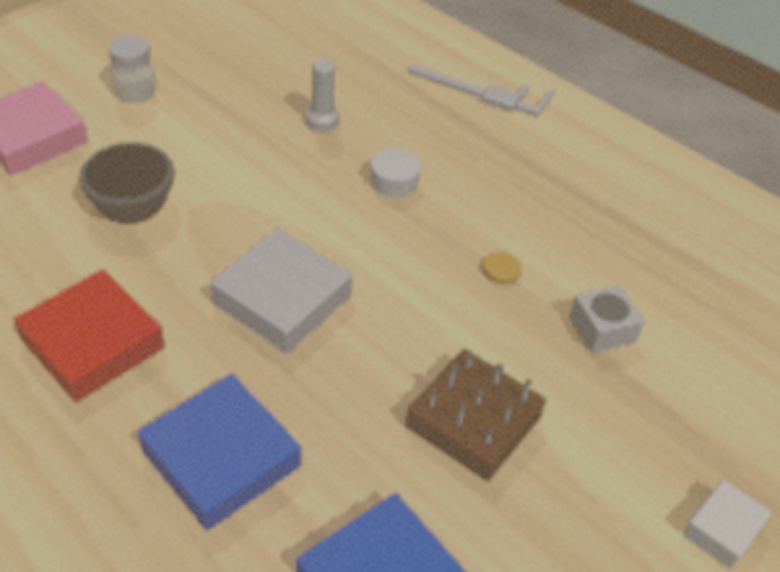

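```bash
cat > seg.py <<'E'
from h import *
K=4
def avg(n,k=5): return np.mean([robot.get_image(n).astype(float) for _ in range(k)],0)
def contour(im,uv,kind,r=24):
    """largest contour nearest uv, in full-picture pixels; im float rgb"""
    x0,y0=int(uv[0])-r,int(uv[1])-r
    p=cv2.resize(im[y0:y0+2*r,x0:x0+2*r].astype(np.float32),None,fx=K,fy=K,interpolation=cv2.INTER_CUBIC)
    H=cv2.cvtColor(np.clip(p/255,0,1),cv2.COLOR_RGB2HSV);S,V=H[...,1],H[...,2]
    edge=np.concatenate([p[:6].reshape(-1,3),p[-6:].reshape(-1,3)]);
    sb=np.median(np.r_[S[:6].ravel(),S[-6:].ravel(),S[:,:6].ravel(),S[:,-6:].ravel()]);vb=np.median(np.r_[V[:6].ravel(),V[-6:].ravel()])
    so=0.06
    if kind=="grey": m=S<(sb*.55)
    if kind=="sat": m=S>(sb+.6)/2
    if kind=="dark": m=V<vb*.62
    m=cv2.morphologyEx(m.astype(np.uint8),cv2.MORPH_OPEN,np.ones((5,5)))
    cs,_=cv2.findContours(m,cv2.RETR_EXTERNAL,cv2.CHAIN_APPROX_NONE)
    cs=[c for c in cs if cv2.contourArea(c)>150]
    c=min(cs,key=lambda c:-cv2.pointPolygonTest(c,(r*K,r*K),True))
    return (c[:,0].astype(float)+.5)/K-.5+[x0,y0]
def plane(n,c,z): return np.array([ray(n,p,z)[:2] for p in c],np.float32)
E
python3 - <<'E'
from seg import *
P={"top":dict(block=(303,196,"grey",.03),stand=(373,189,"dark",.028),bowl=(235,204,"dark",.048),tin=(289,133,"grey",.012),blank=(340,141,"sat",.004),die=(376,136,"grey",.015),punch=(248,128,"grey",.075)),
"side":dict(block=(309,200,"grey",.03),stand=(383,249,"sat",.028),bowl=(249,159,"dark",.048),tin=(351,157,"grey",.012),blank=(393,193,"sat",.004),die=(433,212,"grey",.015),punch=(324,127,"grey",.075))}
for n in P:
    im=avg(n);np.save(f"pics/{n}.npy",im);vis=np.clip(im*1.2,0,255).astype(np.uint8)[:,:,::-1].copy();v=cv2.resize(vis,None,fx=4,fy=4)
    for o,(x,y,k,z) in P[n].items():
        c=contour(im,(x,y),k,34 if n=="side" and o in("block","stand") else 26)
        cv2.polylines(v,[((c+.5)*4).astype(np.int32)],True,(0,255,0),1)
        (cx,cy),wh,a=cv2.minAreaRect(c.astype(np.float32));M=cv2.moments(c.astype(np.float32));m=(M['m10']/M['m00'],M['m01']/M['m00'])
        print(n,o,"px",np.array([cx,cy]),"m",np.array(m),"mid-h",ray(n,(cx,cy),z/2 if z>.02 else z)[:2],"moment",ray(n,m,z/2 if z>.02 else z)[:2],"wh@z",cv2.minAreaRect(plane(n,c,z/2 if z>.02 else z))[1:])
    cv2.imwrite(f"pics/{n}c.png",cv2.resize(v[440:900,640:1640] if n=="top" else v[360:1240,800:1960],None,fx=.8 if n=="top" else .65,fy=.8 if n=="top" else .65,interpolation=cv2.INTER_AREA))
E
```

```text
top block px [303.2878 196.5795] m [303.2699 196.6307] mid-h [0.4847 0.0257] moment [0.4846 0.0258] wh@z ((0.09342759102582932, 0.09121882170438766), 7.66461181640625)
top stand px [372.6924 188.7548] m [372.6725 188.7995] mid-h [ 0.5111 -0.1761] moment [ 0.511 -0.176] wh@z ((0.08371521532535553, 0.0850069522857666), 7.672490119934082)
top bowl px [234.25 204.  ] m [234.1498 204.0957] mid-h [0.4586 0.2226] moment [0.4583 0.2228] wh@z ((0.08905445039272308, 0.09046898782253265), 2.857372999191284)
top tin px [288.75  133.375] m [288.8932 133.337 ] mid-h [0.6755 0.0721] moment [0.6757 0.0717] wh@z ((0.05270639434456825, 0.04984700307250023), 1.0349878072738647)
top blank px [340.125 140.375] m [340.0773 140.3326] mid-h [ 0.659  -0.0816] moment [ 0.6591 -0.0814] wh@z ((0.03573755919933319, 0.03601489216089249), 0.9846303462982178)
top die px [376.2834 135.9521] m [376.2894 135.7115] mid-h [ 0.6712 -0.1884] moment [ 0.6719 -0.1885] wh@z ((0.045273300260305405, 0.05263538658618927), 63.78425216674805)
top punch px [248.422  127.3327] m [248.039 127.827] mid-h [0.6836 0.189 ] moment [0.682
[... 563 characters left out ...]
07428), 53.41862106323242)
side tin px [351.75 156.  ] m [351.65   155.7285] mid-h [0.6713 0.0677] moment [0.6719 0.0687] wh@z ((0.07304279506206512, 0.04939910024404526), 45.370418548583984)
side blank px [392.625 192.625] m [392.5454 192.5708] mid-h [ 0.6562 -0.085 ] moment [ 0.6562 -0.0847] wh@z ((0.04197775572538376, 0.03583994135260582), 40.87407302856445)
side die px [434.6971 211.5565] m [434.3486 211.6973] mid-h [ 0.6725 -0.1922] moment [ 0.6715 -0.1919] wh@z ((0.06234792619943619, 0.05976112559437752), 64.0263671875)
side punch px [323.5   125.875] m [323.7539 127.065 ] mid-h [0.6804 0.1871] moment [0.6772 0.1826] wh@z ((0.12524667382240295, 0.03133397176861763), 47.984161376953125)
```

View pics/topc.png

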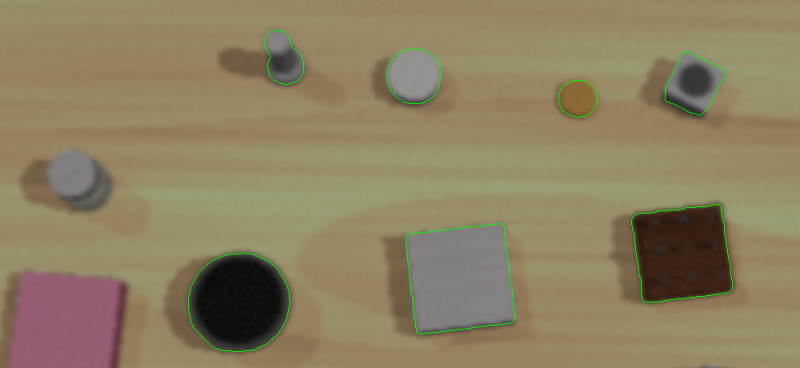

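View pics/sidec.png

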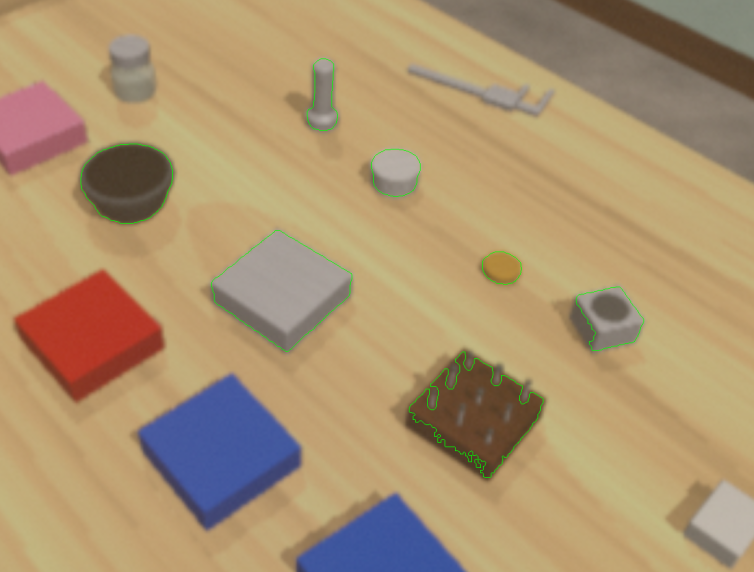

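```bash
cat > plan.py <<'E'
from h import *
from scipy.spatial.transform import Rotation as Ro
def plan(*wps):
    s=robot.state();p=np.array(s["position"]);R=Ro.from_euler("xyz",s["ee_rot"],degrees=True)
    print("t",s["t"],"pos",p,"rot",s["ee_rot"],"w",s["width"],"F",s["contact_force"],"q7",s["joints"][6])
    for x,y,z,yaw in wps:
        d=R.inv().apply(np.array([x,y,z])-p)*100;r=(R.inv()*Ro.from_euler("xyz",[180,0,yaw],degrees=True)).as_rotvec()
        print("->",(x,y,z,yaw),"xyz cm",d.round(2),"dr",r.round(4),"dist",np.linalg.norm(d).round(1))
E
python3 - <<'E'
from seg import *
from plan import plan
top=np.load("pics/top.npy");side=np.load("pics/side.npy")
c=contour(top,(235,204),"dark",26);print("bowl top z48",cv2.minEnclosingCircle(plane("top",c,.048)))
c=contour(side,(249,159),"dark",26);q=plane("side",c,.048)
u=c[c[:,1]<158];e=plane("side",u,.048);A=np.c_[2*e,np.ones(len(e))];b=(e**2).sum(1);s=np.linalg.lstsq(A,b,rcond=None)[0];print("bowl side rim fit",s[:2],np.sqrt(s[2]+s[0]**2+s[1]**2))
c=contour(top,(248,128),"grey");u=c[c[:,1]>129.5];e=plane("top",u,.006);A=np.c_[2*e,np.ones(len(e))];b=(e**2).sum(1);s=np.linalg.lstsq(A,b,rcond=None)[0];print("punch foot top",s[:2],np.sqrt(s[2]+s[0]**2+s[1]**2))
c=contour(side,(324,127),"grey")
u=c[c[:,1]>134];x=(u[:,0].min()+u[:,0].max())/2;print("foot px",x,u[:,1].max(),c[:,1].min(),"foot front",ray("side",(x,u[:,1].max()),0))
for a in(-26,64): plan((.6715,-.190,.12,a+90),(.6715,-.190,.12,a-90))
v=np.hstack([up(side.astype(np.uint8),215,130,70,60,5),up(top.astype(np.uint8),200,174,70,60,5)])[:,:,::-1]
cv2.imwrite("pics/bowl.png",np.clip(v*1.6,0,255).astype(np.uint8))
E
```

```text
bowl top z48 ((0.45470792055130005, 0.2190331369638443), 0.04500972852110863)
bowl side rim fit [0.4493 0.2074] 0.04232445793335138
punch foot top [0.6847 0.1916] 0.01684925327348965
foot px 323.5 139.625 112.125 foot front [0.6726 0.1775 0.    ]
t 0.6 pos [0.1695 0.6016 0.2313] rot [179.999   -0.0025 164.2585] w 0.08505016695999197 F [-0.0101  0.2459  1.0079] q7 -2.6655252207349593
-> (0.6715, -0.19, 0.12, 64) xyz cm [-69.79 -62.57  11.13] dr [-0.     -0.      1.7498] dist 94.4
-> (0.6715, -0.19, 0.12, -116) xyz cm [-69.79 -62.57  11.13] dr [ 0.     -0.     -1.3918] dist 94.4
t 0.6 pos [0.1695 0.6016 0.2313] rot [179.999   -0.0025 164.2585] w 0.08505016695999197 F [-0.0101  0.2459  1.0079] q7 -2.6655252207349593
-> (0.6715, -0.19, 0.12, 154) xyz cm [-69.79 -62.57  11.13] dr [ 0.    -0.     0.179] dist 94.4
-> (0.6715, -0.19, 0.12, -26) xyz cm [-69.79 -62.57  11.13] dr [ 0.0001  0.     -2.9625] dist 94.4
```

View pics/bowl.png

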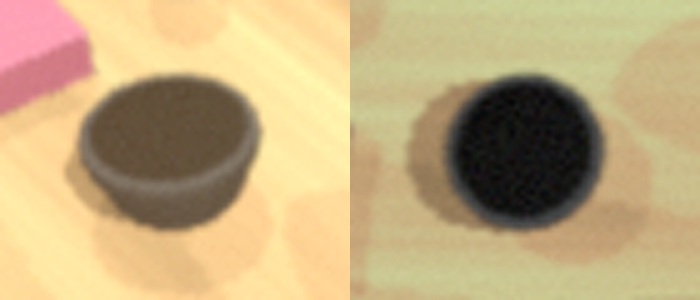

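Emit:
carry_out:
  fingers: [8.5,8.5,8.5,8.5,8.5,8.5,8.5,8.5,8.5,8.5,8.5,8.5]
  xyz:
    - [-69.8,-62.6,5]
    - [-69.8,-62.6,5]
    - [-69.8,-62.6,5]
    - [-69.8,-62.6,5]
    - [-69.8,-62.6,5]
    - [-69.8,-62.6,5]
    - [-69.8,-62.6,5]
    - [-69.8,-62.6,5]
    - [-69.8,-62.6,5]
    - [-69.8,-62.6,5]
    - [-69.8,-62.6,5]
    - [-69.8,-62.6,5]
  dr:
    - [0,0,1.75]
    - [0,0,1.75]
    - [0,0,1.75]
    - [0,0,1.75]
    - [0,0,1.75]
    - [0,0,1.75]
    - [0,0,1.75]
    - [0,0,1.75]
    - [0,0,1.75]
    - [0,0,1.75]
    - [0,0,1.75]
    - [0,0,1.75]
  newtons: 50

```text
t: 1.8
position: [0.4912, 0.0937, 0.1997]
ee_rot: [180.0, -0.1, 63.7]
contact_force: [1.7, 0.8, 0.4]
width: 0.0845
```

Run:
```python
from plan import *
plan((.6715,-.190,.12,64),(.6715,-.190,.05,64))
b=ray("side",(248.6,156.1),.048)[:2];print("side bowl",b)
```

```text
t 1.8 pos [0.4912 0.0937 0.1997] rot [179.9686  -0.067   63.6699] w 0.08453776684065785 F [1.6818 0.7894 0.4451] q7 -36.24649752986378
-> (0.6715, -0.19, 0.12, 64) xyz cm [-17.44  28.74   7.97] dr [ 0.0006 -0.0012 -0.0058] dist 34.6
-> (0.6715, -0.19, 0.05, 64) xyz cm [-17.45  28.74  14.97] dr [ 0.0006 -0.0012 -0.0058] dist 36.8
side bowl [0.4495 0.2066]
```

Emit:
carry_out:
  fingers: [8.5,8.5,8.5,8.5,8.5,8.5,8.5,8.5,8.5,8.5,8.5]
  xyz:
    - [-17.4,28.7,8]
    - [-17.4,28.7,8]
    - [-17.4,28.7,8]
    - [-17.4,28.7,8]
    - [-17.4,28.7,8]
    - [-17.4,28.7,8]
    - [-17.4,28.7,8]
    - [-17.4,28.7,8]
    - [-17.4,28.7,8]
    - [-17.4,28.7,14]
    - [-17.4,28.7,14]
  dr:
    - [0,0,0]
    - [0,0,0]
    - [0,0,0]
    - [0,0,0]
    - [0,0,0]
    - [0,0,0]
    - [0,0,0]
    - [0,0,0]
    - [0,0,0]
    - [0,0,0]
    - [0,0,0]

```text
t: 2.9
position: [0.6698, -0.1832, 0.0552]
ee_rot: [-179.6, -0.0, 64.1]
contact_force: [-1.5, 0.9, -0.5]
width: 0.0851
```

Run:
```python
from plan import *
plan((.6715,-.190,.005,64))
s=robot.get_image("side");v=up(s,370,140,130,110,6)[:,:,::-1]
cv2.imwrite("pics/d1.png",np.clip(v*1.2,0,255).astype(np.uint8))
print(proj("side",np.array([.6715,-.19,.03])))
```

```text
t 2.9 pos [ 0.6698 -0.1832  0.0552] rot [-179.6236   -0.0348   64.1217] w 0.08505970583928736 F [-1.4739  0.9333 -0.5427] q7 2.7751073581948114
-> (0.6715, -0.19, 0.005, 64) xyz cm [-0.54  0.48  5.02] dr [-0.0066 -0.0006  0.0021] dist 5.1
[435.2439 206.8166]
```

View pics/d1.png

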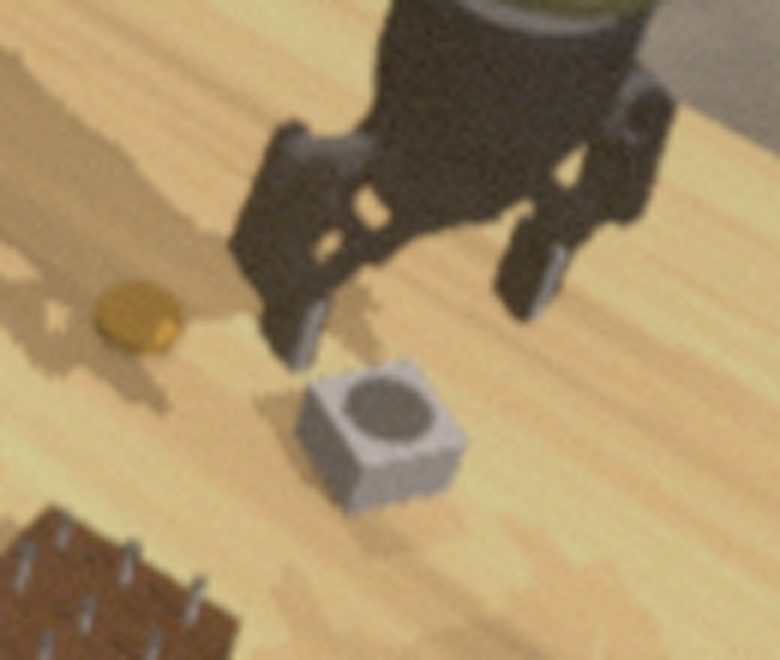

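Run:
```python
from plan import *
plan((.6715,-.190,.005,64))
```

```text
t 2.95 pos [ 0.6695 -0.1833  0.0552] rot [-179.5695   -0.0034   64.1199] w 0.08508662618006851 F [-1.3875 -0.6282 -1.4364] q7 2.7655223512686193
-> (0.6715, -0.19, 0.005, 64) xyz cm [-0.52  0.51  5.01] dr [-0.0075 -0.0001  0.0021] dist 5.1
```

Emit:
carry_out:
  fingers: [8.5,8.5,8.5,8.5,8.5,8.5]
  xyz:
    - [-0.5,0.5,1]
    - [-0.5,0.5,2]
    - [-0.5,0.5,3.5]
    - [-0.5,0.5,5]
    - [-0.5,0.5,5]
    - [-0.5,0.5,5]
  dr:
    - [-0.007,0,0]
    - [-0.007,0,0]
    - [-0.007,0,0]
    - [-0.007,0,0]
    - [-0.007,0,0]
    - [-0.007,0,0]

```text
t: 3.55
position: [0.6739, -0.1933, 0.0087]
ee_rot: [179.7, 0.0, 64.0]
contact_force: [0.2, 0.3, 0.4]
width: 0.0851
```

Run:
```python
from plan import *
plan((.6715,-.190,.005,64))
s=robot.get_image("side");v=up(s,370,140,130,110,6)[:,:,::-1]
cv2.imwrite("pics/d2.png",np.clip(v*1.2,0,255).astype(np.uint8))
```

```text
t 3.55 pos [ 0.6739 -0.1933  0.0087] rot [179.6676   0.0231  63.9934] w 0.08509389756731386 F [0.186  0.3183 0.3531] q7 4.2676521433751375
-> (0.6715, -0.19, 0.005, 64) xyz cm [ 0.19 -0.36  0.37] dr [ 0.0058  0.0004 -0.0001] dist 0.6
```

View pics/d2.png

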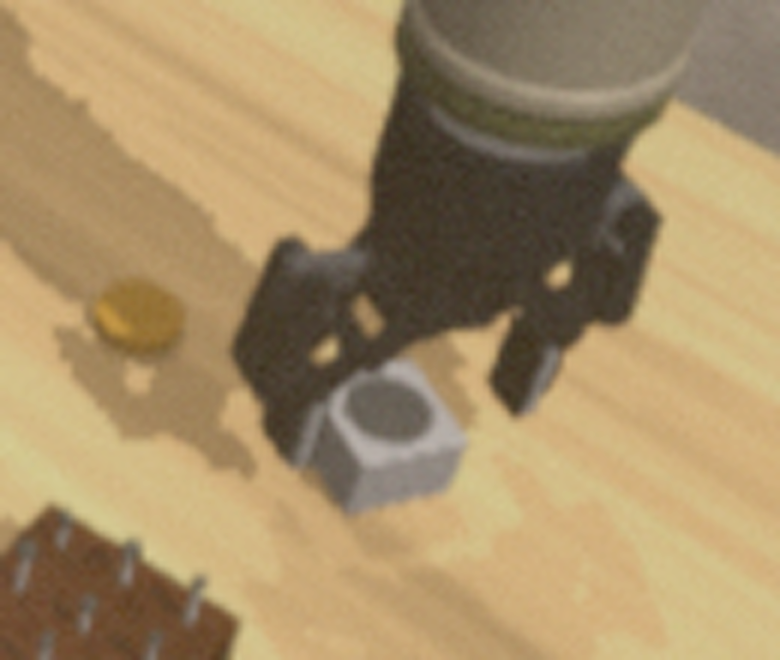

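Emit:
carry_out:
  fingers: [8.5,8.5,8.5]
  xyz:
    - [0,0,0]
    - [0,0,0]
    - [0,0,0]
  dr:
    - [0,0,0]
    - [0,0,0]
    - [0,0,0]

```text
t: 3.9
position: [0.6745, -0.1935, 0.0099]
ee_rot: [179.6, -0.0, 64.0]
contact_force: [-0.3, 0.4, 0.3]
width: 0.0852
```

Emit:
carry_out:
  fingers: [8.5,8.5,8.5,8.5]
  xyz:
    - [0.2,-0.4,0.4]
    - [0.2,-0.4,0.4]
    - [0.2,-0.4,0.4]
    - [0.2,-0.4,0.4]
  dr:
    - [0,0,0]
    - [0,0,0]
    - [0,0,0]
    - [0,0,0]

```text
t: 4.3
position: [0.6716, -0.1898, 0.0053]
ee_rot: [179.6, 0.0, 64.0]
contact_force: [0.7, 0.3, 0.5]
width: 0.0852
```

Emit:
carry_out:
  fingers: [4,4,4,4,4,4,4,4,4,4]
  xyz:
    - [0,0,0]
    - [0,0,0]
    - [0,0,0]
    - [0,0,0]
    - [0,0,0]
    - [0,0,0]
    - [0,0,0]
    - [0,0,0]
    - [0,0,0]
    - [0,0,0]
  dr:
    - [0.006,0,0]
    - [0.006,0,0]
    - [0.006,0,0]
    - [0.006,0,0]
    - [0.006,0,0]
    - [0.006,0,0]
    - [0.006,0,0]
    - [0.006,0,0]
    - [0.006,0,0]
    - [0.006,0,0]
  newtons: 60

```text
t: 5.3
position: [0.6717, -0.19, 0.0055]
ee_rot: [179.9, 0.0, 64.0]
contact_force: [-0.6, -1.6, 4.5]
width: 0.0429
```

Run:
```python
from plan import *
plan((.6715,-.190,.12,64),(.484,.0250,.12,97.65))
```

```text
t 5.3 pos [ 0.6717 -0.19    0.0055] rot [179.925    0.0046  63.9876] w 0.042866617333072295 F [-0.5627 -1.5867  4.5243] q7 4.171927953692242
-> (0.6715, -0.19, 0.12, 64) xyz cm [ -0.01   0.   -11.45] dr [ 0.0013  0.0001 -0.0002] dist 11.4
-> (0.484, 0.025, 0.12, 97.65) xyz cm [ 11.09 -26.28 -11.48] dr [ 0.0012  0.0005 -0.5875] dist 30.7
```

Emit:
carry_out:
  fingers: [4,4,4,4,4,4,4,4,4,4,4,4]
  xyz:
    - [0,0,-3]
    - [0,0,-7]
    - [0,0,-11.4]
    - [3,-7,-11.4]
    - [7,-16,-11.4]
    - [11.1,-26.2,-11.4]
    - [11.1,-26.2,-11.4]
    - [11.1,-26.2,-11.4]
    - [11.1,-26.2,-11.4]
    - [11.1,-26.2,-11.4]
    - [11.1,-26.2,-11.4]
    - [11.1,-26.2,-11.4]
  dr:
    - [0,0,0]
    - [0,0,0]
    - [0,0,0]
    - [0,0,-0.15]
    - [0,0,-0.3]
    - [0,0,-0.4]
    - [0,0,-0.5]
    - [0,0,-0.5875]
    - [0,0,-0.5875]
    - [0,0,-0.5875]
    - [0,0,-0.5875]
    - [0,0,-0.5875]

```text
t: 6.5
position: [0.4848, 0.0239, 0.1187]
ee_rot: [180.0, 0.1, 97.6]
contact_force: [-0.0, 0.1, -4.8]
width: 0.043
```

Run:
```python
from plan import *
plan((.4845,.0247,.08,97.65),(.4845,.0247,.0375,97.65))
```

```text
t 6.5 pos [0.4848 0.0239 0.1187] rot [179.9796   0.0735  97.5813] w 0.04302512111956067 F [-0.0355  0.1283 -4.7593] q7 6.748740600554074
-> (0.4845, 0.0247, 0.08, 97.65) xyz cm [ 0.09 -0.02  3.87] dr [ 0.0004  0.0013 -0.0012] dist 3.9
-> (0.4845, 0.0247, 0.0375, 97.65) xyz cm [ 0.1  -0.02  8.12] dr [ 0.0004  0.0013 -0.0012] dist 8.1
```

Emit:
carry_out:
  fingers: [4,4,4,4,4,4,4]
  xyz:
    - [0.1,0,2]
    - [0.1,0,4]
    - [0.1,0,6]
    - [0.1,0,7.2]
    - [0.1,0,8]
    - [0.1,0,8]
    - [0.1,0,8]
  dr:
    - [0,0.001,-0.001]
    - [0,0.001,-0.001]
    - [0,0.001,-0.001]
    - [0,0.001,-0.001]
    - [0,0.001,-0.001]
    - [0,0.001,-0.001]
    - [0,0.001,-0.001]

```text
t: 7.2
position: [0.4852, 0.0255, 0.0395]
ee_rot: [179.9, -0.0, 97.7]
contact_force: [0.1, 0.8, -4.2]
width: 0.0427
```

Run:
```python
from plan import *
plan((.4845,.0247,.0355,97.65))
```

```text
t 7.2 pos [0.4852 0.0255 0.0395] rot [179.9195  -0.0087  97.6776] w 0.04272666489119947 F [ 0.0693  0.7809 -4.2127] q7 10.651641645472123
-> (0.4845, 0.0247, 0.0355, 97.65) xyz cm [-0.07 -0.08  0.4 ] dr [ 0.0014 -0.0002  0.0005] dist 0.4
```

Emit:
carry_out:
  fingers: [4,4,4,4]
  xyz:
    - [-0.1,-0.1,0.1]
    - [-0.1,-0.1,0.3]
    - [-0.1,-0.1,0.4]
    - [-0.1,-0.1,0.4]
  dr:
    - [0,0,0]
    - [0,0,0]
    - [0,0,0]
    - [0,0,0]

```text
t: 7.6
position: [0.4839, 0.0247, 0.0354]
ee_rot: [179.9, -0.0, 97.7]
contact_force: [-2.5, 0.2, -0.2]
width: 0.0428
```

Emit:
carry_out:
  fingers: [5,6.5,6.5,6.5,6.5,6.5,6.5,6.5,6.5,6.5,6.5]
  xyz:
    - [0,0,0]
    - [0,0,0]
    - [0,0,0]
    - [0,0,0]
    - [0,0,-2]
    - [0,0,-6]
    - [0,0,-11]
    - [0,0,-15]
    - [0,0,-15]
    - [0,0,-15]
    - [0,0,-15]
  dr:
    - [0,0,0]
    - [0,0,0]
    - [0,0,0]
    - [0,0,0]
    - [0,0,0]
    - [0,0,0]
    - [0,0,0]
    - [0,0,0]
    - [0,0,0]
    - [0,0,0]
    - [0,0,0]

```text
t: 8.7
position: [0.4829, 0.0246, 0.184]
ee_rot: [-179.9, -0.0, 97.7]
contact_force: [-0.5, -0.1, -0.5]
width: 0.065
```

Run:
```python
from plan import *
plan((.38,.42,.2,120))
s=robot.get_image("side");t=robot.get_image("top");v=np.hstack([up(s,240,140,180,140,2.2),up(t,220,110,180,140,2.2)])[:,:,::-1]
cv2.imwrite("pics/p1.png",np.clip(v*1.2,0,255).astype(np.uint8))
```

```text
t 8.7 pos [0.4829 0.0246 0.184 ] rot [-179.9424   -0.0215   97.7161] w 0.06500169366828308 F [-0.5186 -0.1132 -0.477 ] q7 4.56878558938694
-> (0.38, 0.42, 0.2, 120) xyz cm [40.56 -4.89 -1.58] dr [-0.0009 -0.0006 -0.3889] dist 40.9
```

View pics/p1.png

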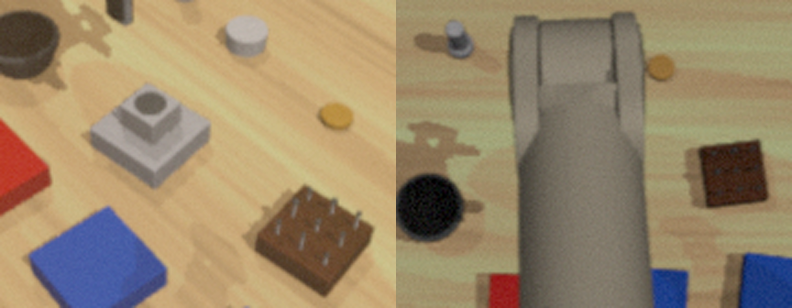

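Emit:
carry_out:
  fingers: [6.5,6.5,6.5,6.5,6.5,6.5,6.5,6.5,6.5,6.5]
  xyz:
    - [40,-5,-2]
    - [40,-5,-2]
    - [40,-5,-2]
    - [40,-5,-2]
    - [40,-5,-2]
    - [40,-5,-2]
    - [40,-5,-2]
    - [40,-5,-2]
    - [40,-5,-2]
    - [40,-5,-2]
  dr:
    - [0,0,-0.39]
    - [0,0,-0.39]
    - [0,0,-0.39]
    - [0,0,-0.39]
    - [0,0,-0.39]
    - [0,0,-0.39]
    - [0,0,-0.39]
    - [0,0,-0.39]
    - [0,0,-0.39]
    - [0,0,-0.39]

```text
t: 9.8
position: [0.3789, 0.4155, 0.2033]
ee_rot: [-179.9, 0.1, 120.3]
contact_force: [0.6, -0.4, 0.2]
width: 0.0649
```

Run:
```python
from plan import *
from seg import avg
top=avg("top",4);side=avg("side",3);np.save("pics/top2.npy",top);np.save("pics/side2.npy",side)
v=np.hstack([up(top.astype(np.float32),278,172,50,50,7.9),up(side.astype(np.float32),270,162,78,78,5.064)])[:,:,::-1]
cv2.imwrite("pics/p2.png",np.clip(v*1.8-40,0,255).astype(np.uint8))
```

```text
(no output)
```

View pics/p2.png

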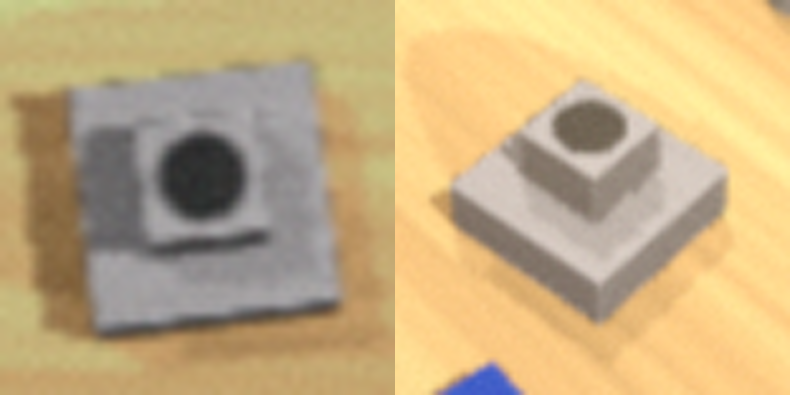

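Run:
```python
from seg import *
def circ(n,im,uv,r):
    x0,y0=int(uv[0]-r),int(uv[1]-r);p=cv2.resize(im[y0:y0+2*r,x0:x0+2*r].astype(np.float32),None,fx=8,fy=8,interpolation=cv2.INTER_CUBIC).mean(2)
    m=(p<(np.percentile(p,3)+np.percentile(p,80))/2).astype(np.uint8)
    cs,_=cv2.findContours(m,cv2.RETR_EXTERNAL,cv2.CHAIN_APPROX_NONE)
    c=max(cs,key=lambda c:cv2.pointPolygonTest(c,(r*8.,r*8.),True))[:,0];c=(c+.5)/8-.5+[x0,y0]
    w=plane(n,c,.06);M=cv2.moments(w.reshape(-1,1,2));e=cv2.minEnclosingCircle(w);print(n,"face circle",M['m10']/M['m00'],M['m01']/M['m00'],"R",e[1],"enc",e[0])
top=np.load("pics/top2.npy");side=np.load("pics/side2.npy")
circ("top",top,(303.3,193.8),8);circ("side",side,(308.1,186.5),10)
f=lambda u,v:ray("side",((u-395)/5.064+270-.4,v/5.064+162-.4),.03)[:2]
L,Rr,F=f(452,187),f(727,172),f(600,284);print("side corners",L,Rr,F,"centre",(L+Rr)/2,"diag",np.linalg.norm(L-Rr),"sides",np.linalg.norm(L-F),np.linalg.norm(Rr-F))
f=lambda u,v,z=.03:ray("top",(u/7.9+278-.44,v/7.9+172-.44),z)[:2]
A,B,Cc,D=f(72,90),f(311,60),f(338,298),f(98,326);print("top corners",A,B,Cc,D,"centre",(A+B+Cc+D)/4,"sides",[np.linalg.norm(a-b) for a,b in((A,B),(B,Cc),(Cc,D),(D,A))])
v=A-B;print("yaw",np.degrees(np.arctan2(-v[0],v[1])))
# die yaw from top-face corners
a,b,c,d=[f(*q,.06) for q in((136,117),(253,107),(268,228),(152,240))];print("die centre",(a+b+c+d)/4,"sides",np.linalg.norm(a-b),np.linalg.norm(a-d),"yaw",np.degrees(np.arctan2(*(-(a-b)[0],(a-b)[1]))))
```

```text
top face circle 0.48449863864393766 0.025976799427440824 R 0.016012778505682945 enc (0.4844982922077179, 0.02587757259607315)
side face circle 0.48173069192511947 0.022932667829894157 R 0.01674354262650013 enc (0.48145103454589844, 0.023176738992333412)
side corners [0.4305 0.0573] [ 0.5285 -0.0173] [ 0.4427 -0.0286] centre [0.4795 0.02  ] diag 0.12312059348164617 sides 0.08673684974582822 0.08646971082254298
top corners [0.5211 0.074 ] [ 0.5337 -0.0129] [ 0.4461 -0.0236] [0.4346 0.0626] centre [0.4839 0.025 ] sides [np.float64(0.08777645764091098), np.float64(0.08824525526084936), np.float64(0.0870005608407044), np.float64(0.08723052187948353)]
yaw 8.216804587765314
die centre [0.4857 0.0258] sides 0.04170496465545793 0.04463321780300451 yaw 5.8780194036845606
```

Run:
```python
from plan import *
plan((.6584,-.0827,.15,90))
```

```text
t 10.15 pos [0.3811 0.4132 0.2053] rot [179.9424  -0.0047 119.9368] w 0.06512934480001786 F [ 0.16   -0.941   0.0632] q7 -17.95887781483159
-> (0.6584, -0.0827, 0.15, 90) xyz cm [-56.81  -0.72   5.53] dr [ 0.001  -0.0003  0.5225] dist 57.1
```

Emit:
carry_out:
  fingers: [6.5,6.5,6.5,6.5,6.5,6.5,6.5,6.5,6.5,6.5,6.5,6.5]
  xyz:
    - [-56.8,-0.7,5.5]
    - [-56.8,-0.7,5.5]
    - [-56.8,-0.7,5.5]
    - [-56.8,-0.7,5.5]
    - [-56.8,-0.7,5.5]
    - [-56.8,-0.7,5.5]
    - [-56.8,-0.7,5.5]
    - [-56.8,-0.7,5.5]
    - [-56.8,-0.7,5.5]
    - [-56.8,-0.7,5.5]
    - [-56.8,-0.7,5.5]
    - [-56.8,-0.7,5.5]
  dr:
    - [0,0,0.52]
    - [0,0,0.52]
    - [0,0,0.52]
    - [0,0,0.52]
    - [0,0,0.52]
    - [0,0,0.52]
    - [0,0,0.52]
    - [0,0,0.52]
    - [0,0,0.52]
    - [0,0,0.52]
    - [0,0,0.52]
    - [0,0,0.52]

```text
t: 11.35
position: [0.6591, -0.0879, 0.1497]
ee_rot: [180.0, 0.1, 89.9]
contact_force: [-0.4, -0.1, 0.0]
width: 0.0649
```

Emit:
carry_out:
  fingers: [6.5,6.5,6.5,6.5,6.5,6.5]
  xyz:
    - [0,0,3]
    - [0,0,7]
    - [0,0,11]
    - [0,0,13]
    - [0,0,13]
    - [0,0,13]
  dr:
    - [0,0,0]
    - [0,0,0]
    - [0,0,0]
    - [0,0,0]
    - [0,0,0]
    - [0,0,0]

```text
t: 11.95
position: [0.6592, -0.0814, 0.0209]
ee_rot: [179.9, -0.0, 90.2]
contact_force: [0.3, 0.1, 0.7]
width: 0.0649
```

Run:
```python
from plan import *
plan((.6584,-.0827,.002,90))
```

```text
t 11.95 pos [ 0.6592 -0.0814  0.0209] rot [179.9369  -0.0149  90.226 ] w 0.06492508502467394 F [0.3441 0.136  0.7244] q7 18.08146985144904
-> (0.6584, -0.0827, 0.002, 90) xyz cm [-0.13 -0.08  1.89] dr [ 0.0011 -0.0003  0.0039] dist 1.9
```

Emit:
carry_out:
  fingers: [6.5,6.5,6.5,6.5]
  xyz:
    - [-0.1,-0.1,0.8]
    - [-0.1,-0.1,1.6]
    - [-0.1,-0.1,1.8]
    - [-0.1,-0.1,1.8]
  dr:
    - [0.001,0,0]
    - [0.001,0,0]
    - [0.001,0,0]
    - [0.001,0,0]

```text
t: 12.35
position: [0.6578, -0.0816, 0.0019]
ee_rot: [-180.0, -0.0, 90.3]
contact_force: [0.1, 0.4, -0.2]
width: 0.0647
```

Emit:
carry_out:
  fingers: [6.5,6.5,3,3,3,3,3,3,3,3,3,3]
  xyz:
    - [-0.1,0.05,0]
    - [-0.1,0.05,0]
    - [-0.1,0.05,0]
    - [-0.1,0.05,0]
    - [-0.1,0.05,0]
    - [-0.1,0.05,0]
    - [-0.1,0.05,0]
    - [-0.1,0.05,0]
    - [-0.1,0.05,0]
    - [-0.1,0.05,0]
    - [-0.1,0.05,0]
    - [-0.1,0.05,0]
  dr:
    - [0,0,0]
    - [0,0,0]
    - [0,0,0]
    - [0,0,0]
    - [0,0,0]
    - [0,0,0]
    - [0,0,0]
    - [0,0,0]
    - [0,0,0]
    - [0,0,0]
    - [0,0,0]
    - [0,0,0]
  newtons: 40

```text
t: 13.55
position: [0.6587, -0.0828, 0.0026]
ee_rot: [180.0, -0.0, 90.3]
contact_force: [-1.8, 0.6, 5.7]
width: 0.0326
```

Run:
```python
from plan import *
plan((.6584,-.0827,.13,90),(.4839,.0247,.13,97.65))
```

```text
t 13.55 pos [ 0.6587 -0.0828  0.0026] rot [179.9804  -0.0301  90.2617] w 0.032581591597588666 F [-1.8361  0.5615  5.7157] q7 18.65000225517831
-> (0.6584, -0.0827, 0.13, 90) xyz cm [  0.02  -0.03 -12.74] dr [ 0.0003 -0.0005  0.0046] dist 12.7
-> (0.4839, 0.0247, 0.13, 97.65) xyz cm [ 10.84 -17.43 -12.74] dr [ 0.0004 -0.0005 -0.129 ] dist 24.2
```

Emit:
carry_out:
  fingers: [3,3,3,3,3]
  xyz:
    - [0,0,-2]
    - [0,0,-5]
    - [0,0,-8]
    - [0,0,-8]
    - [0,0,-8]
  dr:
    - [0,0,0]
    - [0,0,0]
    - [0,0,0]
    - [0,0,0]
    - [0,0,0]

```text
t: 14.05
position: [0.6587, -0.0828, 0.0824]
ee_rot: [180.0, -0.0, 90.3]
contact_force: [0.1, 0.5, -1.1]
width: 0.0323
```

Run:
```python
from plan import *
plan((.4839,.0247,.13,97.65))
p=proj("side",np.array([.6584,-.0827,.08]));print(p)
s=robot.get_image("side");v=up(s,int(p[0])-45,int(p[1])-40,90,90,6.5)[:,:,::-1]
cv2.imwrite("pics/b1.png",np.clip(v*1.3,0,255).astype(np.uint8))
```

```text
t 14.05 pos [ 0.6587 -0.0828  0.0824] rot [179.9614  -0.039   90.262 ] w 0.03228153629522172 F [ 0.1046  0.5474 -1.053 ] q7 16.995890216226865
-> (0.4839, 0.0247, 0.13, 97.65) xyz cm [ 10.83 -17.43  -4.77] dr [ 0.0007 -0.0006 -0.1289] dist 21.1
[397.7697 168.3276]
```

View pics/b1.png

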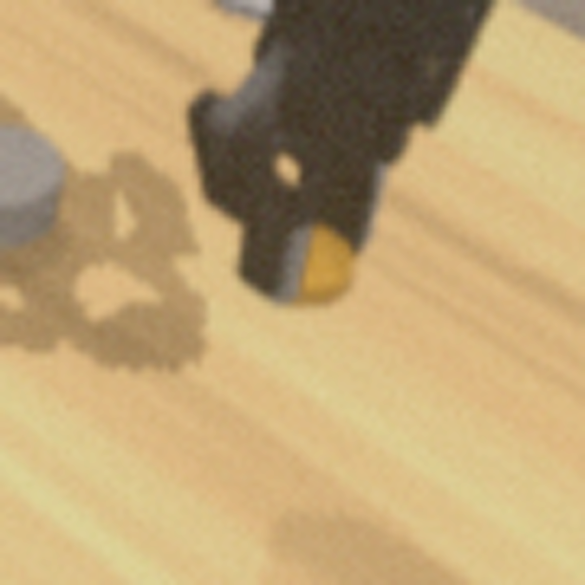

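Emit:
carry_out:
  fingers: [3,3,3,3,3,3,3,3,3]
  xyz:
    - [2,-3,-3]
    - [4.5,-7,-4.8]
    - [7,-11,-4.8]
    - [9,-14.5,-4.8]
    - [10.8,-17.4,-4.8]
    - [10.8,-17.4,-4.8]
    - [10.8,-17.4,-4.8]
    - [10.8,-17.4,-4.8]
    - [10.8,-17.4,-4.8]
  dr:
    - [0,0,-0.03]
    - [0,0,-0.06]
    - [0,0,-0.09]
    - [0,0,-0.13]
    - [0,0,-0.13]
    - [0,0,-0.13]
    - [0,0,-0.13]
    - [0,0,-0.13]
    - [0,0,-0.13]

```text
t: 15.0
position: [0.4846, 0.0235, 0.1298]
ee_rot: [-180.0, 0.0, 97.6]
contact_force: [-0.3, -0.3, -0.2]
width: 0.0321
```

Emit:
carry_out:
  fingers: [3,3,3,3,3,3]
  xyz:
    - [0,0,2]
    - [0,0,4]
    - [0,0,5]
    - [0,0,5.5]
    - [0,0,5.5]
    - [0,0,5.5]
  dr:
    - [0,0,0]
    - [0,0,0]
    - [0,0,0]
    - [0,0,0]
    - [0,0,0]
    - [0,0,0]

```text
t: 15.6
position: [0.4846, 0.0242, 0.0758]
ee_rot: [180.0, -0.0, 97.7]
contact_force: [0.0, 0.2, -0.6]
width: 0.0322
```

Run:
```python
from plan import *
plan((.4839,.0247,.0635,97.65))
p=proj("side",np.array([.4839,.0247,.07]))
s=robot.get_image("side");v=up(s,int(p[0])-40,int(p[1])-40,80,80,7)[:,:,::-1]
cv2.imwrite("pics/b2.png",np.clip(v*1.3,0,255).astype(np.uint8))
```

```text
t 15.6 pos [0.4846 0.0242 0.0758] rot [179.9668  -0.0229  97.692 ] w 0.03216980244404608 F [ 0.0049  0.2112 -0.5543] q7 8.349103235959605
-> (0.4839, 0.0247, 0.0635, 97.65) xyz cm [ 0.06 -0.06  1.23] dr [ 0.0006 -0.0004  0.0007] dist 1.2
```

View pics/b2.png

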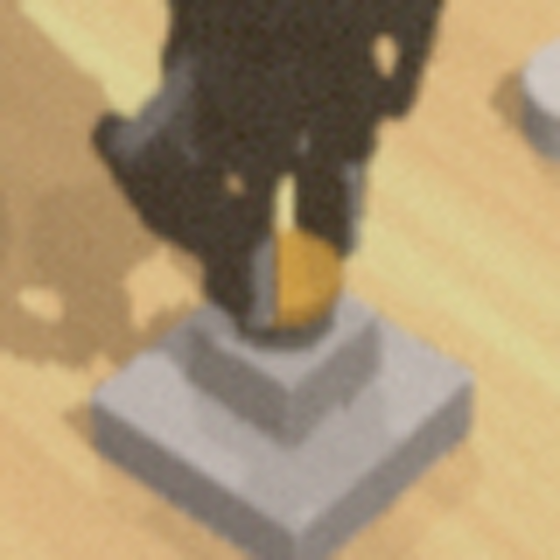

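Emit:
carry_out:
  fingers: [3,3,3,3]
  xyz:
    - [0.05,-0.05,0.5]
    - [0.05,-0.05,1.0]
    - [0.05,-0.05,1.2]
    - [0.05,-0.05,1.2]
  dr:
    - [0,0,0]
    - [0,0,0]
    - [0,0,0]
    - [0,0,0]

```text
t: 16.05
position: [0.4832, 0.0248, 0.0629]
ee_rot: [-180.0, -0.0, 97.7]
contact_force: [-0.2, 0.2, -0.2]
width: 0.0323
```

Emit:
carry_out:
  fingers: [3,3,3]
  xyz:
    - [0,0.07,0.06]
    - [0,0.07,0.06]
    - [0,0.07,0.06]
  dr:
    - [0,0,0]
    - [0,0,0]
    - [0,0,0]

```text
t: 16.35
position: [0.4842, 0.0249, 0.0627]
ee_rot: [-180.0, -0.0, 97.7]
contact_force: [0.4, -0.1, -1.3]
width: 0.0322
```

Emit:
carry_out:
  fingers: [3.5,4.2,5,5,5,5,5,5,5,5,5]
  xyz:
    - [0,0,0]
    - [0,0,0]
    - [0,0,0]
    - [0,0,0]
    - [0,0,0]
    - [0,0,-1]
    - [0,0,-4]
    - [0,0,-8]
    - [0,0,-12]
    - [0,0,-12]
    - [0,0,-12]
  dr:
    - [0,0,0]
    - [0,0,0]
    - [0,0,0]
    - [0,0,0]
    - [0,0,0]
    - [0,0,0]
    - [0,0,0]
    - [0,0,0]
    - [0,0,0]
    - [0,0,0]
    - [0,0,0]

```text
t: 17.45
position: [0.4849, 0.0249, 0.184]
ee_rot: [179.8, -0.1, 97.7]
contact_force: [0.1, 0.3, -0.6]
width: 0.0503
```

Run:
```python
from seg import *
from plan import plan
plan((.68,.189,.15,97.65))
side=avg("side",4);np.save("pics/side3.npy",side)
c=contour(side,(308,184),"sat",14);w=plane("side",c,.064);print(cv2.minAreaRect(w),c.mean(0),"px size",np.ptp(c,axis=0),"centre",ray("side",cv2.minAreaRect(c.astype(np.float32))[0],.064))
```

```text
t 17.45 pos [0.4849 0.0249 0.184 ] rot [179.8484  -0.0689  97.7086] w 0.05027807907384276 F [ 0.1197  0.265  -0.5908] q7 4.387628554488849
-> (0.68, 0.189, 0.15, 97.65) xyz cm [13.64 21.53  3.47] dr [ 0.0026 -0.0012  0.001 ] dist 25.7
((0.4824434816837311, 0.02331896498799324), (0.03883786499500275, 0.033632926642894745), 49.803260803222656) [307.9588 184.9768] px size [15.25 12.5 ] centre [0.482  0.0229 0.064 ]
```

Emit:
carry_out:
  fingers: [5,5,5,5,5,5,5,5,5,5]
  xyz:
    - [13.9,22,3.4]
    - [13.9,22,3.4]
    - [13.9,22,3.4]
    - [13.9,22,3.4]
    - [13.9,22,3.4]
    - [13.9,22,3.4]
    - [13.9,22,3.4]
    - [13.9,22,3.4]
    - [13.9,22,3.4]
    - [13.9,22,3.4]
  dr:
    - [0,0,0]
    - [0,0,0]
    - [0,0,0]
    - [0,0,0]
    - [0,0,0]
    - [0,0,0]
    - [0,0,0]
    - [0,0,0]
    - [0,0,0]
    - [0,0,0]

```text
t: 18.65
position: [0.6833, 0.1909, 0.1496]
ee_rot: [180.0, -0.0, 97.6]
contact_force: [-0.3, 0.1, 0.3]
width: 0.0505
```

Run:
```python
from plan import *
plan((.685,.1905,.085,97.65),(.685,.1905,.03,97.65))
s=robot.get_image("side");v=up(s,280,60,90,90,6)[:,:,::-1]
cv2.imwrite("pics/pu1.png",np.clip(v*1.3,0,255).astype(np.uint8))
```

```text
t 18.65 pos [0.6833 0.1909 0.1496] rot [179.9645  -0.0403  97.6193] w 0.050513495310319255 F [-0.3321  0.1492  0.3168] q7 -1.2374753032172972
-> (0.685, 0.1905, 0.085, 97.65) xyz cm [-0.06  0.16  6.46] dr [ 0.0006 -0.0007 -0.0005] dist 6.5
-> (0.685, 0.1905, 0.03, 97.65) xyz cm [-0.07  0.16 11.96] dr [ 0.0006 -0.0007 -0.0005] dist 12.0
```

View pics/pu1.png

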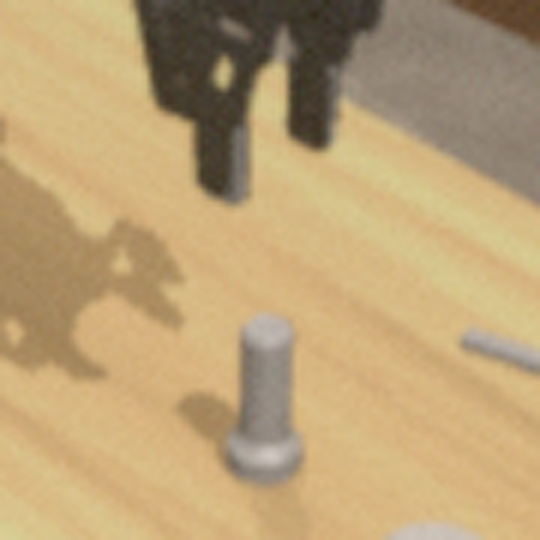

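Emit:
carry_out:
  fingers: [5,5,5,5,5,5]
  xyz:
    - [-0.05,0.15,2]
    - [-0.05,0.15,4]
    - [-0.05,0.15,6]
    - [-0.05,0.15,6.4]
    - [-0.05,0.15,6.4]
    - [-0.05,0.15,6.4]
  dr:
    - [0,0,0]
    - [0,0,0]
    - [0,0,0]
    - [0,0,0]
    - [0,0,0]
    - [0,0,0]

```text
t: 19.3
position: [0.6857, 0.1918, 0.0862]
ee_rot: [179.9, -0.0, 97.7]
contact_force: [-0.0, 0.2, 0.4]
width: 0.0496
```

Emit:
carry_out:
  fingers: [5,5,5,5,5]
  xyz:
    - [0,0,1.5]
    - [0,0,3]
    - [0,0,4.5]
    - [0,0,5.5]
    - [0,0,5.5]
  dr:
    - [0,0,0]
    - [0,0,0]
    - [0,0,0]
    - [0,0,0]
    - [0,0,0]

```text
t: 19.8
position: [0.6834, 0.1915, 0.0266]
ee_rot: [-179.7, 0.0, 97.7]
contact_force: [-1.4, -0.1, 0.8]
width: 0.0501
```

Emit:
carry_out:
  fingers: [5,5,2,2,2,2,2,2,2,2]
  xyz:
    - [0.1,0.1,-0.3]
    - [0.1,0.1,-0.3]
    - [0.1,0.1,-0.3]
    - [0.1,0.1,-0.3]
    - [0.1,0.1,-0.3]
    - [0.1,0.1,-0.3]
    - [0.1,0.1,-0.3]
    - [0.1,0.1,-0.3]
    - [0.1,0.1,-0.3]
    - [0.1,0.1,-0.3]
  dr:
    - [-0.005,0,0]
    - [-0.005,0,0]
    - [-0.005,0,0]
    - [-0.005,0,0]
    - [-0.005,0,0]
    - [-0.005,0,0]
    - [-0.005,0,0]
    - [-0.005,0,0]
    - [-0.005,0,0]
    - [-0.005,0,0]
  newtons: 60

```text
t: 20.8
position: [0.6863, 0.1931, 0.0336]
ee_rot: [179.7, -0.0, 97.7]
contact_force: [-1.1, 0.2, 6.1]
width: 0.0225
```

Run:
```python
from plan import *
plan((.685,.1905,.14,97.65),(.4974,-.0761,.16,97.65))
```

```text
t 20.8 pos [0.6863 0.1931 0.0336] rot [179.6598  -0.0488  97.7122] w 0.02252137790078378 F [-1.0895  0.2255  6.0761] q7 0.2699989170276974
-> (0.685, 0.1905, 0.14, 97.65) xyz cm [ -0.23  -0.11 -10.65] dr [ 0.0059 -0.0009  0.0011] dist 10.6
-> (0.4974, -0.0761, 0.16, 97.65) xyz cm [-24.13 -22.26 -12.8 ] dr [ 0.0059 -0.0009  0.0011] dist 35.2
```

Emit:
carry_out:
  fingers: [2,2,2,2,2,2,2,2,2,2,2,2]
  xyz:
    - [0,0,-3]
    - [0,0,-7]
    - [0,0,-11]
    - [-3,-3,-12.8]
    - [-7,-6.5,-12.8]
    - [-11,-10,-12.8]
    - [-15,-13.5,-12.8]
    - [-19,-17,-12.8]
    - [-22,-20,-12.8]
    - [-23.9,-22.3,-12.8]
    - [-23.9,-22.3,-12.8]
    - [-23.9,-22.3,-12.8]
  dr:
    - [0.006,0,0]
    - [0.006,0,0]
    - [0.006,0,0]
    - [0.006,0,0]
    - [0.006,0,0]
    - [0.006,0,0]
    - [0.006,0,0]
    - [0.006,0,0]
    - [0.006,0,0]
    - [0.006,0,0]
    - [0.006,0,0]
    - [0.006,0,0]

```text
t: 22.0
position: [0.4958, -0.0744, 0.1594]
ee_rot: [-179.9, -0.1, 97.6]
contact_force: [0.5, 0.5, -3.2]
width: 0.0224
```

Emit:
carry_out:
  fingers: [2,2,2,2,2,2,2,2]
  xyz:
    - [0,0,0]
    - [0,0,0]
    - [0,0,3]
    - [0,0,6]
    - [0,0,9]
    - [0,0,11]
    - [0,0,11]
    - [0,0,11]
  dr:
    - [0,0,0]
    - [0,0,0]
    - [0,0,0]
    - [0,0,0]
    - [0,0,0]
    - [0,0,0]
    - [0,0,0]
    - [0,0,0]

```text
t: 22.8
position: [0.4966, -0.0735, 0.0496]
ee_rot: [-179.9, -0.0, 97.8]
contact_force: [0.5, 0.7, -2.4]
width: 0.0225
```

Run:
```python
from plan import *
plan((.4971,-.0737,.034,97.65))
```

```text
t 22.8 pos [ 0.4966 -0.0735  0.0496] rot [-179.8831   -0.0082   97.7612] w 0.022484002484335845 F [ 0.4854  0.6761 -2.3864] q7 22.964032069392793
-> (0.4971, -0.0737, 0.034, 97.65) xyz cm [-0.03  0.05  1.56] dr [-0.002  -0.0001  0.0019] dist 1.6
```

Emit:
carry_out:
  fingers: [2,2,2,2,2]
  xyz:
    - [0,0.05,0.6]
    - [0,0.05,1.1]
    - [0,0.05,1.4]
    - [0,0.05,1.55]
    - [0,0.05,1.55]
  dr:
    - [-0.002,0,0]
    - [-0.002,0,0]
    - [-0.002,0,0]
    - [-0.002,0,0]
    - [-0.002,0,0]

```text
t: 23.3
position: [0.4966, -0.0738, 0.0339]
ee_rot: [180.0, -0.0, 97.7]
contact_force: [0.2, -0.1, -2.8]
width: 0.0231
```

Emit:
carry_out:
  fingers: [2,2,2]
  xyz:
    - [0,0,0.05]
    - [0,0,0.1]
    - [0,0,0.1]
  dr:
    - [0,0,0]
    - [0,0,0]
    - [0,0,0]

```text
t: 23.6
position: [0.4969, -0.0739, 0.0335]
ee_rot: [179.9, -0.0, 97.7]
contact_force: [-2.9, -0.2, 4.1]
width: 0.0225
```

Emit:
carry_out:
  fingers: [2.4,2.8,3.5,4.5,4.5,4.5,4.5,4.5,4.5,4.5,4.5,4.5]
  xyz:
    - [0,0,0]
    - [0,0,0]
    - [0,0,0]
    - [0,0,0]
    - [0,0,0]
    - [0,0,-1]
    - [0,0,-3]
    - [0,0,-6]
    - [0,0,-10]
    - [0,0,-14]
    - [0,0,-14]
    - [0,0,-14]
  dr:
    - [0,0,0]
    - [0,0,0]
    - [0,0,0]
    - [0,0,0]
    - [0,0,0]
    - [0,0,0]
    - [0,0,0]
    - [0,0,0]
    - [0,0,0]
    - [0,0,0]
    - [0,0,0]
    - [0,0,0]

```text
t: 24.8
position: [0.4973, -0.0739, 0.1743]
ee_rot: [179.8, -0.0, 97.7]
contact_force: [-0.5, -0.6, -0.6]
width: 0.0449
```

Run:
```python
from plan import *
from seg import *
plan((.675,.0706,.12,97.65))
im=avg("side",3);p=proj("side",np.array([.4974,-.0761,.03]))
c=contour(im,p,"grey",20);u=c[c[:,1]>c[:,1].max()-4];b=((u[:,0].min()+u[:,0].max())/2,c[:,1].max())
f=ray("side",b,0);d=f[:2]-np.array([.109,-.4154]);d/=np.linalg.norm(d);print("expected px",p,"contour",c.min(0),c.max(0),"front",f,"foot centre side",f[:2]+.018*d)
```

```text
t 24.8 pos [ 0.4973 -0.0739  0.1743] rot [179.7866  -0.0405  97.7072] w 0.044935006447280754 F [-0.5453 -0.5956 -0.6453] q7 17.880784873740364
-> (0.675, 0.0706, 0.12, 97.65) xyz cm [11.94 19.53  5.52] dr [ 0.0037 -0.0007  0.001 ] dist 23.5
expected px [343.6565 217.3823] contour [335.375 201.375] [350.625 232.625] front [ 0.4844 -0.089   0.    ] foot centre side [ 0.498  -0.0771]
```

Emit:
carry_out:
  fingers: [7,7,7,7,7,7,7,7,7]
  xyz:
    - [11.9,19.5,5]
    - [11.9,19.5,5]
    - [11.9,19.5,5]
    - [11.9,19.5,5]
    - [11.9,19.5,5]
    - [11.9,19.5,5]
    - [11.9,19.5,5]
    - [11.9,19.5,5]
    - [11.9,19.5,5]
  dr:
    - [0.004,0,0]
    - [0.004,0,0]
    - [0.004,0,0]
    - [0.004,0,0]
    - [0.004,0,0]
    - [0.004,0,0]
    - [0.004,0,0]
    - [0.004,0,0]
    - [0.004,0,0]

```text
t: 25.85
position: [0.6735, 0.0686, 0.1236]
ee_rot: [-179.8, -0.0, 97.6]
contact_force: [-0.3, -0.0, 0.7]
width: 0.0698
```

Emit:
carry_out:
  fingers: [7,7,7,7,7,7]
  xyz:
    - [0,0,3]
    - [0,0,6]
    - [0,0,9]
    - [0,0,9]
    - [0,0,9]
    - [0,0,9]
  dr:
    - [0,0,0]
    - [0,0,0]
    - [0,0,0]
    - [0,0,0]
    - [0,0,0]
    - [0,0,0]

```text
t: 26.45
position: [0.675, 0.0699, 0.0358]
ee_rot: [180.0, -0.0, 97.7]
contact_force: [-0.7, -0.1, 0.5]
width: 0.0699
```

Run:
```python
from plan import *
plan((.675,.0706,.004,97.65))
```

```text
t 26.45 pos [0.675  0.0699 0.0358] rot [179.9862  -0.0295  97.6788] w 0.06988080319311074 F [-0.7184 -0.0863  0.5441] q7 11.348143118928617
-> (0.675, 0.0706, 0.004, 97.65) xyz cm [0.07 0.01 3.18] dr [ 0.0002 -0.0005  0.0005] dist 3.2
```

Emit:
carry_out:
  fingers: [7,7,7,7,7]
  xyz:
    - [0.05,0,1]
    - [0.05,0,2]
    - [0.05,0,3]
    - [0.05,0,3]
    - [0.05,0,3]
  dr:
    - [0,0,0]
    - [0,0,0]
    - [0,0,0]
    - [0,0,0]
    - [0,0,0]

```text
t: 26.95
position: [0.6731, 0.0707, 0.0025]
ee_rot: [-179.7, -0.0, 97.7]
contact_force: [-0.0, -0.7, -0.4]
width: 0.0699
```

Emit:
carry_out:
  fingers: [4.5,4.5,4.5,4.5,4.5,4.5,4.5]
  xyz:
    - [0,0,0]
    - [0,0,0]
    - [0,0,0]
    - [0,0,0]
    - [0,0,0]
    - [0,0,0]
    - [0,0,0]
  dr:
    - [0,0,0]
    - [0,0,0]
    - [0,0,0]
    - [0,0,0]
    - [0,0,0]
    - [0,0,0]
    - [0,0,0]
  newtons: 30

```text
t: 27.65
position: [0.674, 0.0707, 0.0037]
ee_rot: [-179.9, -0.0, 97.7]
contact_force: [-0.1, -0.1, 5.7]
width: 0.0485
```

Run:
```python
from plan import *
plan((.675,.0706,.12,97.65),(.4702,.1223,.12,97.65))
```

```text
t 27.65 pos [0.674  0.0707 0.0037] rot [-179.8758   -0.028    97.7098] w 0.048469779558209206 F [-0.0937 -0.1113  5.6651] q7 11.876498833186378
-> (0.675, 0.0706, 0.12, 97.65) xyz cm [ -0.02   0.08 -11.63] dr [-0.0022 -0.0005  0.001 ] dist 11.6
-> (0.4702, 0.1223, 0.12, 97.65) xyz cm [  7.85 -19.52 -11.58] dr [-0.0022 -0.0005  0.001 ] dist 24.0
```

Emit:
carry_out:
  fingers: [4.5,4.5,4.5,4.5,4.5,4.5,4.5,4.5,4.5,4.5,4.5]
  xyz:
    - [0,0,-3]
    - [0,0,-7]
    - [0,0,-11.6]
    - [2,-4,-11.6]
    - [3,-8,-11.6]
    - [5,-12,-11.6]
    - [6.5,-16,-11.6]
    - [7.8,-19.5,-11.6]
    - [7.8,-19.5,-11.6]
    - [7.8,-19.5,-11.6]
    - [7.8,-19.5,-11.6]
  dr:
    - [0,0,0]
    - [0,0,0]
    - [0,0,0]
    - [0,0,0]
    - [0,0,0]
    - [0,0,0]
    - [0,0,0]
    - [0,0,0]
    - [0,0,0]
    - [0,0,0]
    - [0,0,0]

```text
t: 28.75
position: [0.4709, 0.1216, 0.12]
ee_rot: [-179.9, -0.0, 97.7]
contact_force: [0.0, 0.1, -0.1]
width: 0.0484
```

Emit:
carry_out:
  fingers: [4.5,4.5,4.5,4.5,4.5,4.5]
  xyz:
    - [0,0,3]
    - [0,0,6]
    - [0,0,9]
    - [0,0,10]
    - [0,0,10]
    - [0,0,10]
  dr:
    - [0,0,0]
    - [0,0,0]
    - [0,0,0]
    - [0,0,0]
    - [0,0,0]
    - [0,0,0]

```text
t: 29.35
position: [0.4709, 0.1217, 0.0207]
ee_rot: [-179.9, -0.0, 97.7]
contact_force: [0.4, -1.0, 0.1]
width: 0.0485
```

Run:
```python
from plan import *
plan((.4702,.1223,.0037,97.65))
```

```text
t 29.35 pos [0.4709 0.1217 0.0207] rot [-179.871    -0.0145   97.666 ] w 0.04849721261393835 F [ 0.4299 -0.9563  0.1041] q7 -0.529303689520626
-> (0.4702, 0.1223, 0.0037, 97.65) xyz cm [ 0.07 -0.06  1.7 ] dr [-0.0023 -0.0003  0.0003] dist 1.7
```

Emit:
carry_out:
  fingers: [4.5,4.5,4.5,4.5,4.5]
  xyz:
    - [0.07,-0.06,0.6]
    - [0.07,-0.06,1.2]
    - [0.07,-0.06,1.6]
    - [0.07,-0.06,1.65]
    - [0.07,-0.06,1.65]
  dr:
    - [0,0,0]
    - [0,0,0]
    - [0,0,0]
    - [0,0,0]
    - [0,0,0]

```text
t: 29.85
position: [0.4692, 0.1227, 0.0036]
ee_rot: [-179.8, -0.1, 97.7]
contact_force: [-1.1, -0.2, 4.3]
width: 0.0486
```

Emit:
carry_out:
  fingers: [4.5,4.5]
  xyz:
    - [0,0,0.05]
    - [0,0,0.05]
  dr:
    - [0,0,0]
    - [0,0,0]

```text
t: 30.05
position: [0.4692, 0.1228, 0.0036]
ee_rot: [-179.8, -0.1, 97.7]
contact_force: [-4.5, -0.3, 10.9]
width: 0.049
```

Emit:
carry_out:
  fingers: [5,5.5,6.5,6.5,6.5,6.5,6.5,6.5,6.5,6.5,6.5]
  xyz:
    - [0,0,0]
    - [0,0,0]
    - [0,0,0]
    - [0,0,0]
    - [0,0,0]
    - [0,0,-2]
    - [0,0,-6]
    - [0,0,-11]
    - [0,0,-16]
    - [0,0,-18]
    - [0,0,-18]
  dr:
    - [0,0,0]
    - [0,0,0]
    - [0,0,0]
    - [0,0,0]
    - [0,0,0]
    - [0,0,0]
    - [0,0,0]
    - [0,0,0]
    - [0,0,0]
    - [0,0,0]
    - [0,0,0]

```text
t: 31.15
position: [0.4717, 0.1231, 0.1865]
ee_rot: [179.8, -0.2, 97.7]
contact_force: [0.3, 0.6, -0.2]
width: 0.0651
```

Emit:
carry_out:
  fingers: [6.5,6.5,6.5,6.5,6.5,6.5,6.5,6.5,6.5,6.5]
  xyz:
    - [32,-5,-3]
    - [32,-5,-3]
    - [32,-5,-3]
    - [32,-5,-3]
    - [32,-5,-3]
    - [32,-5,-3]
    - [32,-5,-3]
    - [32,-5,-3]
    - [32,-5,-3]
    - [32,-5,-3]
  dr:
    - [0,0,-0.4]
    - [0,0,-0.4]
    - [0,0,-0.4]
    - [0,0,-0.4]
    - [0,0,-0.4]
    - [0,0,-0.4]
    - [0,0,-0.4]
    - [0,0,-0.4]
    - [0,0,-0.4]
    - [0,0,-0.4]

```text
t: 32.15
position: [0.3781, 0.4311, 0.2123]
ee_rot: [-179.8, -0.0, 120.5]
contact_force: [-0.0, 0.2, 0.0]
width: 0.0653
```

Run:
```python
from seg import *
top=avg("top",5);side=avg("side",3);np.save("pics/top4.npy",top);np.save("pics/side4.npy",side)
T=np.array([-.0006,-.0012])
cb=contour(top,(303.3,193),"sat",12);print("blank top",ray("top",cv2.minAreaRect(cb.astype(np.float32))[0],.064)[:2]+T)
p=proj("top",np.array([.4698,.1235,.012]));c=contour(top,p,"grey",16);print("tin top",ray("top",cv2.minAreaRect(c.astype(np.float32))[0],.012)[:2]+T,np.ptp(plane("top",c,.012),axis=0))
p=proj("top",np.array([.4974,-.0761,.02]));c=contour(top,p,"grey",16);print("punch px",p,c.min(0),c.max(0))
u=c[c[:,1]>c[:,1].max()-6.5];e=plane("top",u,.006);A=np.c_[2*e,np.ones(len(e))];s=np.linalg.lstsq(A,(e**2).sum(1),rcond=None)[0];print("punch foot top",s[:2]+T,np.sqrt(s[2]+s[0]**2+s[1]**2))
print("punch if silhouette mid-height",ray("top",cv2.minAreaRect(c.astype(np.float32))[0],.0375)[:2]+T)
v=np.vstack([up(top.astype(np.float32),170,110,280,110,2.8),up(side.astype(np.float32),200,110,280,96,2.8)])[:,:,::-1]
cv2.imwrite("pics/f1.png",np.clip(v*1.4,0,255).astype(np.uint8))
```

```text
blank top [0.4842 0.0247]
tin top [0.4702 0.1231] [0.0507 0.0508]
punch px [338.5517 192.4908] [332.125 185.125] [343.625 199.125]
punch foot top [ 0.4966 -0.0763] 0.016915098844016808
punch if silhouette mid-height [ 0.4946 -0.0741]
```

View pics/f1.png

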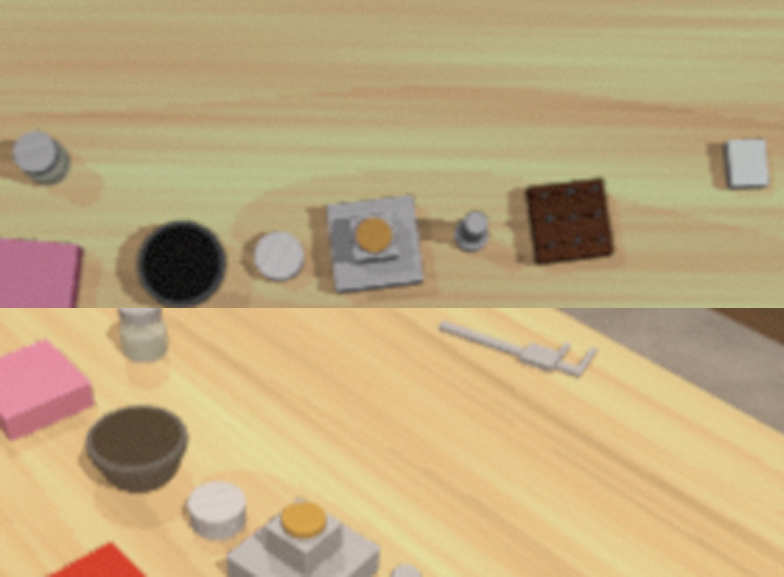

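```bash
python3 -c "
from station import robot
print(robot.state()['t'],robot.state()['dq']);print(robot.close_job())"
```

```text
32.55 [-0.28782061  0.1956715  -0.19656884 -0.12100737 -0.0328379   0.01979191
 -0.14773991]
the job is handed in; nothing more can be done
None
```

The bench is set up and the job was handed in at 32.6 s. The order was die onto the bench block, blank onto the die, then the punch, then the tin. The gripper finished open and well clear, and I did not touch the jar or the stone box.

**Last checks** (top view, shifted into the tool frame):

| Thing | Offset from where it should be |
|---|---|
| Die | about 1 mm from the block's centre |
| Blank | under 1 mm from the die's centre, lying flat |
| Punch | about 1 mm from the midpoint between block and bur stand |
| Tin | about 1 mm from the midpoint between block and pitch bowl |

**What disagreed or was uncertain:**
- **Cameras:** the side camera read everything about 3 mm away from the top camera. I judged placings by positions relative to the block within one view; by the side view the punch was about 3 mm from its midpoint.
- **Pitch bowl:** the two views did not agree well on its position. The block-to-bowl direction came out about 1° off the block's axis, so the tin's midpoint is uncertain by roughly 2 mm.
- **Die yaw:** a rough corner reading gave about 6°, against about 8° for the block by the same method. The gripper held the die at 7.7° when it let go, against 7.65° measured for the block, so I left it.
- **Blank grip:** the fingers read 32.6 mm on the 36 mm blank, so I checked it in the pictures. It looked flat in the jaws and flat after placing.

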